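# Slide the beam stop in front of the laser tube

## Task

Make the laser tube safe: with the fingertips, gently push the red beam stop post along the L-shaped slot to the corner, then round the corner and fully to the closed end of the short leg, where it stands in front of the tube. Only push the post, do not grip or lift it; keep off the glass tube and leave the loose things round about where they are.

Things in the scene. Friction and masses are not known exactly. Their poses are not given: they have to be found in the camera images.
- breadboard: Fixed dark steel board, x -130 to 130, y -125 to 285 mm, 12 mm thick. On it a bare aluminium gate plate, x -75 to 75, y -110 to 90 mm, top 32 mm above the table, with an L slot 20 mm wide: its middle line runs from (-30, -60) along +y to the corner (-30, 50), then along +x to the closed end (30, 50). Origin at table level under the gate, z up
- slot_start (a point): Middle of the slot at the start of the long leg, at the plate's top (32 mm up); axes as the board's
- slot_corner (a point): Middle of the slot at its corner, at the plate's top; axes as the board's
- slot_end (a point): Middle of the slot at the closed end of the short leg, at the plate's top, in front of the tube's mouth; axes as the board's
- stop_post (a point): Beam stop: round upright red post with white band, 26 mm in diameter, 34 to 80 mm above the table. Point on its axis, 57 mm up. A 16 mm pin below runs in the 20 mm slot (2 mm play, also past the end points); a 56 mm flange under the plate holds it in. 0.2 to 0.42 kg, slippery, about 1 N slides it; stays where left, stops hard at the slot's ends. Leans up to 3 degrees: push it low
- laser_tube: Glass laser tube fixed on the board, 28 mm in diameter, 160 mm long, in two black clamps 40 mm wide; top 77 mm above the table. Origin on its axis at the front face, 60 mm above the table, 55 mm past the slot's end along the board's y; its +y runs along the tube away from the slot. Its brass mouth stands out 6 mm. Not to be touched
- lens_mount: Small round lens in a black ring, 38 mm, on a foot 28 x 44 mm, 62 mm tall, loose on the board's far (+x) strip. Origin: centre of the underside. Leave alone
- cap_jar: Small jar, 36 mm in diameter, 45 mm tall, loose on the board's far strip beside the tube. Origin: centre of the underside. Leave alone
- driver: Screwdriver, 140 mm long, lying on the board along the tube on the near side. Origin on its underside near mid-length, x along it. Leave alone
- spacer: Brass ring, 40 mm in diameter, 12 mm high, loose on the board's near edge. Origin: centre of the underside. Leave alone
- brick: Red brick 110 x 210 x 55 mm on the table to the robot's right. Origin: centre of the underside. Leave alone
- mug: Blue mug, 80 mm across, 95 mm tall, on the table to the robot's left. Origin: centre of the underside. Leave alone
- meter: Yellow hand-held meter 85 x 170 x 35 mm on the table to the left. Origin: centre of the underside. Leave alone
Not all that is in view belongs to the job. What is meant by the part that bears stop_post is not black, and is the smaller of those in its own colour.

How it is judged:
By the outcome, as a careful person would: the job done as asked, in the order asked, and still so for the second after the job is handed in, with the robot touching nothing.
It also fails if it takes over 45 s, if anything falls off the work surface, if the arm or the gripper's body presses on something with over 40 N, if the wrist force passes 120 N, or if a joint passes its speed limit or range.

## Robot

A 6-joint arm with a two-finger parallel gripper is mounted at the origin on the work surface. World frame = base frame: x ahead of the robot, y to its left, z up, the work surface at z = 0. Lengths are in m, angles in rad, forces in N, time in s.
With the tool pointing down it reaches from about 0.325 to 0.75 m from the base axis. Payload 7.6 kg.
Tool frame: the origin (TCP) lies between the finger pads; the fingertips stand ahead of it and the grasp point (between the pads) is the TCP (ctrl.tip_extent is the z of the fingertips in the tool frame, in m); z points along the fingers, y is the line along which they close (so a half turn about z gives the same grasp; the last joint's range is limited). The gripper opens to 85 mm and grips with 20 to 120 N. Pads are 22 mm wide; open, the fingers measure 114 mm over their backs; the gripper's body (76 mm by 85 mm) begins 54 mm behind the grasp point. The pads swing forward as they close: fully open they stand 13 mm farther back than shut.
Start: joints at [-1.348, 0.052, 1.401, -0, 1.689, -0.07], TCP at [0.152, -0.503, 0.229] pointing down, gripper open.
Joint ranges: [-2.9, 2.9], [-0.91, 2.17], [0.12, 2.37], [-1.06, 4.2], [0.26, 2.73], [-2.93, 2.93]. Speed limits (rad/s): [2.57, 2.57, 3.01, 3.14, 3.14, 3.14].

## Interface

Orientations are given as a unit quaternion [w, x, y, z].
In Python, from cell import ctrl gives the robot as it stands.
- The arm moves only by the tool send_rows, never from a script. Its argument "rows" is a list that holds one entry, the list of rows, each a list of 4 numbers: the shift along the world's x, y, z in cm, then the turn about the world's z in rad. A call has exactly 8 rows; each row shifts and turns the commanded pose from where the row before left it; what a row does not reach is not made up. A row lasts 1/10 s, in which the tool goes at most 50 mm and 8.59 degrees, less where a joint would pass 70% of its speed; a pose out of reach is approached as far as the arm can. A call with a gripper value outside its range is refused whole. "fingers" is the gripper's target within -1 to 1 (shut at 1, half-way at 0, fully open at -1), set as the call begins (left out, the last holds). The fingers move at their own pace and stop on an object; the grip force is fixed at half the most. Time passes only in rows, so rows that do not move let the fingers close, or fill a call up. It gives the time, the measured TCP pose, the force, the opening and the grip force at its end, in the units of the state.
- ctrl.get_obs(): the state, without advancing time (a new reading comes with each control period).
- ctrl.snapshot(name): name is "scene" or "top"; returns (picture, depth): 384x512x3 uint8, red, green, blue; 384x512 float32, m along the optical axis (not along the pixel's ray), 0 where there is no reading.
- ctrl.camera_info(name): a dict with "fovy" (degrees; the focal length in pixels is half the picture's height over the tangent of half this angle, whatever the lens; pixels are square), "cx", "cy" (the principal point, pixels), "k1" (the pictures are not rectified: a ray, as slopes to the right and down, at radius r is drawn at 1 + k1 r^2 times it, then the intrinsics apply), "R" (3x3) and "t" (3): a world point X has camera coordinates R X + t. Camera axes: x right, y down, z forward; pixel columns grow to the right and rows downward; lengths in m; the calibration is good to about 2 mm. A picture is of the moment at which its call begins. camera_info takes no time and is no camera call.
- ctrl.close_job(): hands the job in; it is judged then, once.
The state is a dict: "time_s": time; "joint_pos": joint angles; "joint_vel": joint speeds; "joint_torque": joint torques, N m; "ee_pos": TCP position; "tool_rot": TCP orientation; "wrist_force": force on the tool from outside, world axes, zero at the start; "torque": the same for the moment, N m; "opening": finger opening in m; "grip_force": force on a finger pad.
Only numpy, scipy, OpenCV 4.12 (cv2) and the standard library are available. Lean on these libraries where they do the work, as an engineer would, in place of code of your own. Each camera call takes 0.05 s, during which the arm holds its last target. There are 200 camera calls.

## Working session

There is one attempt and no reset: what is moved stays moved. The work goes in short steps, Python scripts to look and compute and a tool call to move; the robot and the scene stay as the last step left them, time stands still between calls to the robot, and variables do not carry over. Pictures are saved under pics/ and viewed, at most 10 in all, crops included, and the job is handed in when it is done.

Besides the shell and the picture viewer there is one more tool, called after "Call:" as a command line: name --argument value ..., lists and objects as JSON in quotes. send_rows: Moves the arm, as the interface text tells. Its arguments: {"type":"object","properties":{"rows":{"type":"array"},"fingers":{"type":"number"}},"required":["rows"]}

```bash
mkdir -p pics; cat > h.py <<'E'
import numpy as np, cv2
from cell import ctrl
def K(n):
    c=ctrl.camera_info(n); f=192/np.tan(np.radians(c["fovy"])/2); return c,f
def pts(n,depth):
    c,f=K(n); v,u=np.mgrid[0:384,0:512]
    x=(u-c["cx"])/f; y=(v-c["cy"])/f; a,b=x.copy(),y.copy()
    for _ in range(20):
        s=1+c["k1"]*(a*a+b*b); a,b=x/s,y/s
    P=np.stack([a*depth,b*depth,depth],-1)
    return (P-np.array(c["t"]))@np.array(c["R"])
def ray(n,u,v,z):
    c,f=K(n); x=(u-c["cx"])/f; y=(v-c["cy"])/f; a,b=x,y
    for _ in range(20):
        s=1+c["k1"]*(a*a+b*b); a,b=x/s,y/s
    R=np.array(c["R"]); d=R.T@np.array([a,b,1]); o=-R.T@np.array(c["t"])
    return o+d*(z-o[2])/d[2]
def proj(n,X):
    c,f=K(n); p=np.array(c["R"])@np.array(X)+np.array(c["t"]); a,b=p[0]/p[2],p[1]/p[2]; s=1+c["k1"]*(a*a+b*b)
    return c["cx"]+f*a*s, c["cy"]+f*b*s
E
python3 - <<'E'
from h import *
for n in("scene","top"):
    p,d=ctrl.snapshot(n); np.savez(n+"0.npz",p=p,d=d)
    cv2.imwrite(f"pics/{n}0.png",cv2.resize(p[:,:,::-1],(800,600),interpolation=cv2.INTER_CUBIC))
    c=ctrl.camera_info(n); print(n,c["fovy"],c["k1"],-np.array(c["R"]).T@c["t"])
    P=pts(n,d); h=cv2.cvtColor(p,cv2.COLOR_RGB2HSV)
    m=(((h[...,0]<8)|(h[...,0]>172))&(h[...,1]>130)&(h[...,2]>60)).astype('u1')
    k,l,s,ce=cv2.connectedComponentsWithStats(m)
    for i in range(1,k):
        if s[i,4]>15:
            q=P[(l==i)&(d>0)]; print(s[i],ce[i].round(1),np.median(q,0).round(3),q.min(0).round(3),q.max(0).round(3))
o=ctrl.get_obs(); print(o["ee_pos"],o["tool_rot"],o["opening"],ctrl.tip_extent)
E
```

```text
scene 44.56028325299923 0.032637013368211405 [ 1.38076238 -0.79112163  1.29172461]
[169 184  10   8  67] [173.6 187.6] [ 0.344 -0.172  0.1  ] [ 0.324 -0.189  0.088] [ 0.36  -0.156  0.106]
[267 199  20   8 127] [276.1 202.8] [0.605 0.085 0.035] [0.56  0.058 0.008] [0.633 0.14  0.046]
[226 207   6   7  36] [228.6 209.7] [ 0.545 -0.091  0.082] [ 0.483 -0.101  0.013] [ 0.559 -0.046  0.09 ]
[130 243  32  25 359] [145.7 255.4] [ 0.492 -0.404  0.057] [ 0.458 -0.449  0.049] [ 0.522 -0.357  0.065]
[116 255  54  44 427] [142.6 276.6] [ 0.553 -0.459  0.057] [ 0.532 -0.551  0.045] [ 0.571 -0.355  0.066]
[ 99 262  38  32 494] [117.1 277.4] [ 0.501 -0.518  0.057] [ 0.466 -0.567  0.043] [ 0.535 -0.461  0.065]
[ 99 360  39  24 504] [119.8 373.9] [ 0.79  -0.679  0.107] [ 0.76  -0.731  0.099] [ 0.823 -0.645  0.115]
[134 375  14   9  75] [141.4 380.1] [ 0.843 -0.649  0.106] [ 0.83  -0.668  0.101] [ 0.855 -0.639  0.113]
top 56.44370232163577 -0.04449826617719718 [0.42720021 0.0187284  1.07985634]
[487  77  25  11 158] [499.1  82. ] [ 0.848 -0.675  0.106] [ 0.833 -0.713  0.101] [ 0.863 -0.638  0.11 ]
[49
[... 152 characters left out ...]
.036] [0.577 0.058 0.009] [0.634 0.12  0.044]
[389 181  68  12 447] [422.1 186.6] [ 0.549 -0.449  0.056] [ 0.534 -0.551  0.046] [ 0.566 -0.352  0.061]
[296 185   8   9  55] [299.3 188.7] [ 0.543 -0.088  0.081] [ 0.532 -0.099  0.067] [ 0.554 -0.079  0.085]
[427 193  35  22 637] [444.1 203.3] [ 0.501 -0.511  0.056] [ 0.469 -0.563  0.05 ] [ 0.53  -0.462  0.062]
[390 196  34  22 625] [406.4 206.5] [ 0.491 -0.4    0.056] [ 0.462 -0.449  0.045] [ 0.522 -0.354  0.063]
[325 256  13  13 132] [331.1 261.7] [ 0.341 -0.169  0.098] [ 0.324 -0.186  0.093] [ 0.357 -0.153  0.102]
[ 0.15148429 -0.50239402  0.22775811] [-6.89358491e-04  9.89304312e-01  1.45864663e-01 -5.25066234e-05] 0.08561822132414353 0.019
```

View pics/scene0.png

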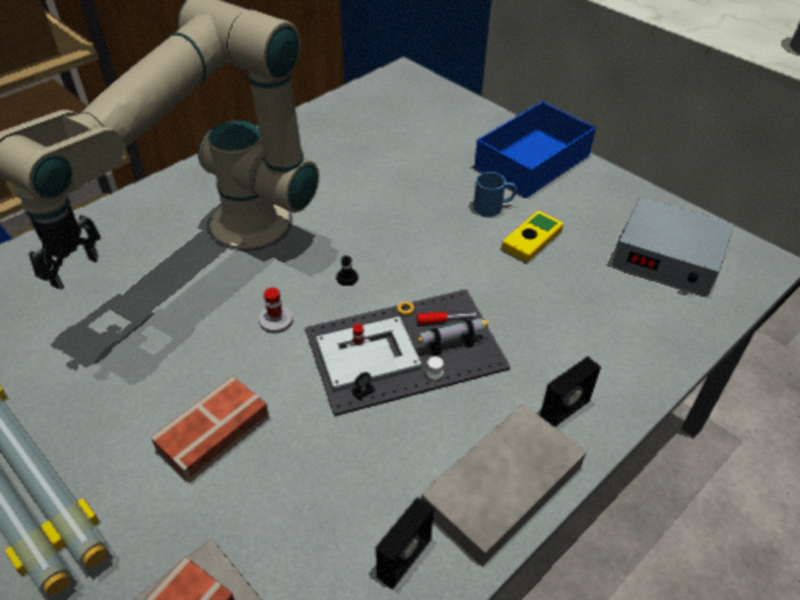

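View pics/top0.png

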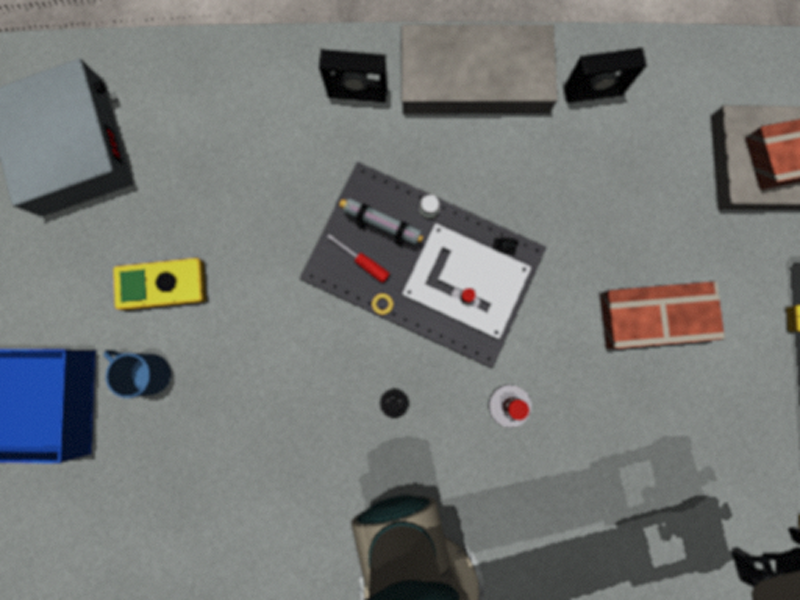

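The top view shows the plate, with its L slot, at about (470,280). The red post stands in the long leg at (468,295), and the larger red one at (517,408) is a decoy off the board. The tube runs from (345,203) to (422,238) and the lens is at (507,243). Next I'll fit the plate pose.

```bash
cat > fit.py <<'E'
from h import *
def fit(p,d,n="top"):
    P=pts(n,d); h=cv2.cvtColor(p,cv2.COLOR_RGB2HSV)
    m=((h[...,1]<45)&(h[...,2]>170)).astype('u1')
    k,l,s,ce=cv2.connectedComponentsWithStats(m)
    c0=proj(n,[.56,-.09,.032]); best=max((i for i in range(1,k) if np.hypot(*(ce[i]-c0))<30),key=lambda i:s[i,4])
    cs,_=cv2.findContours((l==best).astype('u1'),cv2.RETR_EXTERNAL,cv2.CHAIN_APPROX_NONE)
    W=np.array([ray(n,*q[0],.032)[:2] for q in max(cs,key=len)],np.float32)
    return s[best],P[l==best],W
E
python3 - <<'E'
from fit import *
for n in("top","scene"):
    z=np.load(n+"0.npz"); s,Q,W=fit(z["p"],z["d"],n)
    (c,wh,a)=cv2.minAreaRect(W*1000); print(n,s,np.median(Q,0),c,wh,a); print(cv2.boxPoints((c,wh,a)))
z=np.load("top0.npz"); 
cv2.imwrite("pics/crop0.png",cv2.resize(z["p"][110:240,190:355,::-1],(760,600),interpolation=cv2.INTER_CUBIC))
E
```

```text
top [ 258  144   81   72 2797] [ 0.58028775 -0.09906835  0.03311696] (577.843017578125, -91.34255981445312) (198.83132934570312, 147.8550567626953) 64.60796356201172
[[ 468.42685  -149.45332 ]
 [ 601.9984   -212.855   ]
 [ 687.25916   -33.231796]
 [ 553.6876     30.169876]]
scene [ 204  203   65   44 1440] [ 0.58241702 -0.10268653  0.03432514] (574.4891967773438, -88.48207092285156) (198.21017456054688, 148.03981018066406) 64.229248046875
[[ 464.74316  -145.54851 ]
 [ 598.0591   -209.91199 ]
 [ 684.2352    -31.415634]
 [ 550.9193     32.947845]]
```

View pics/crop0.png

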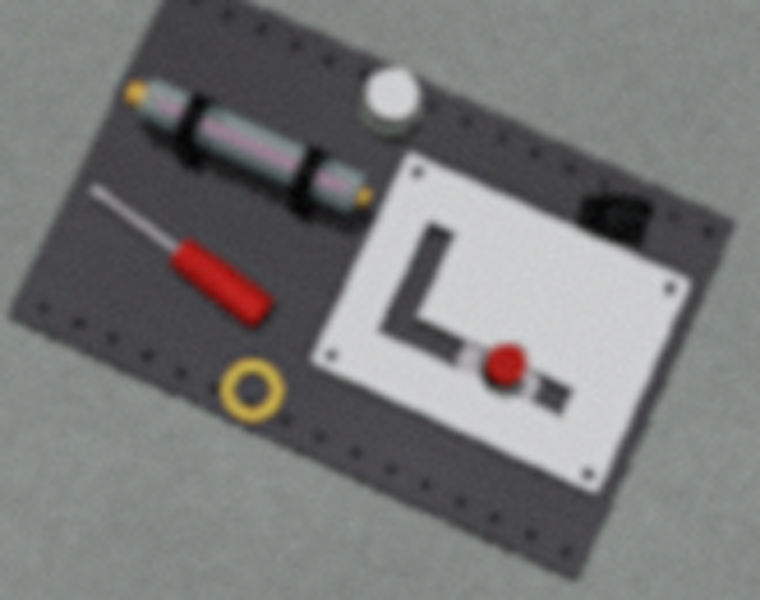

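The plate measures 199 x 148 mm in both views, which matches the given size. The board's y axis is about (0.432, 0.902) in the world. That puts the slot start at (527, -122), the corner at (575, -23) and the end at (629, -49) mm. The post is at local (-30, -23). Now I'll move over the slot start with the fingers shut.

Call:
send_rows --rows '[[[2.35,2.375,0,0.052],[2.35,2.375,0,0.052],[2.35,2.375,0,0.052],[2.35,2.375,0,0.052],[2.35,2.375,0,0.052],[2.35,2.375,0,0.052],[2.35,2.375,0,0.052],[2.35,2.375,0,0.052]]]' --fingers 1

```text
time_s: 0.9
ee_pos: [0.3402, -0.3114, 0.2282]
tool_rot: [-0.0, 0.937, 0.348, -0.0]
wrist_force: [0.3, -1.0, 0.1]
opening: 0.0001
grip_force: 0.0
```

Call:
send_rows --rows '[[[2.35,2.375,0,0.052],[2.35,2.375,0,0.052],[2.35,2.375,0,0.052],[2.35,2.375,0,0.052],[2.35,2.375,0,0.052],[2.35,2.375,0,0.052],[2.35,2.375,0,0.052],[2.35,2.375,0,0.052]]]'

```text
time_s: 1.7
ee_pos: [0.5282, -0.1215, 0.2281]
tool_rot: [-0.0, 0.845, 0.534, -0.0]
wrist_force: [0.6, -0.0, -0.1]
opening: -0.0
grip_force: 0.0
```

Call:
send_rows --rows '[[[0,0,-1.5,0],[0,0,-1.5,0],[0,0,-1.5,0],[0,0,-1.5,0],[0,0,-1.5,0],[0,0,-1.5,0],[0,0,0,0],[0,0,0,0]]]'

```text
time_s: 2.5
ee_pos: [0.5275, -0.1228, 0.1385]
tool_rot: [-0.0, 0.846, 0.533, -0.0]
wrist_force: [0.6, -0.1, 0.2]
opening: -0.0001
grip_force: 0.0
```

```bash
cat > look.py <<'E'
from h import *
import sys
p,d=ctrl.snapshot("scene"); q,e=ctrl.snapshot("top")
u,v=map(int,proj("scene",[.57,-.07,.06])); a=p[v-40:v+40,u-50:u+50]
u,v=map(int,proj("top",[.57,-.07,.06])); b=q[v-50:v+50,u-62:u+63]
r=lambda i:cv2.resize(i[:,:,::-1],(400,320),interpolation=cv2.INTER_CUBIC)
cv2.imwrite(f"pics/{sys.argv[1]}.png",np.hstack([r(a),r(b)]))
O=np.array([.5805,-.0809]);A=np.array([[.902,-.432],[.432,.902]])
for n,i,dd in(("scene",p,d),("top",q,e)):
    h=cv2.cvtColor(i,cv2.COLOR_RGB2HSV); m=(((h[...,0]<8)|(h[...,0]>172))&(h[...,1]>130)&(h[...,2]>60))
    P=pts(n,dd); L=(P[...,:2]-O)@A.T
    m&=(np.abs(L[...,0])<.07)&(L[...,1]>-.1)&(L[...,1]<.075)&(P[...,2]>.07)
    if m.sum()>5: print(n,m.sum(),"post local mm",(np.median(L[m],0)*1000).round(1),"z",np.median(P[m][:,2]).round(3))
E
python3 look.py l1
```

```text
scene 34 post local mm [-25.3 -24.1] z 0.082
top 18 post local mm [-31.8 -17. ] z 0.081
```

View pics/l1.png

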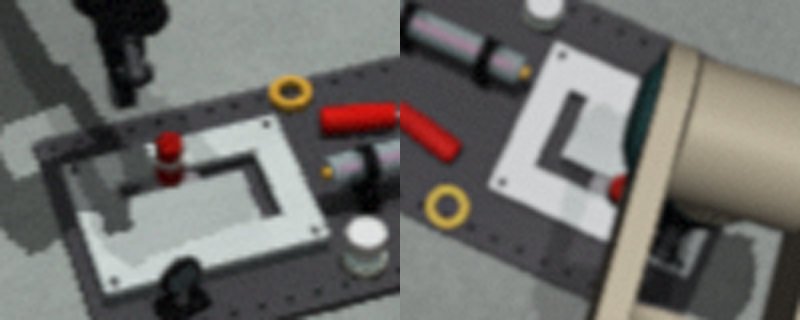

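The left crop shows the post at (168,150) in the long leg, with the fingers hanging clear behind it at (125,90). The descent is free.

Call:
send_rows --rows '[[[0,0,-1.2,0],[0,0,-1.2,0],[0,0,-1.2,0],[0,0,-1.2,0],[0,0,-1.2,0],[0,0,-1.0,0],[0,0,-0.9,0],[0,0,0,0]]]'

```text
time_s: 3.4
ee_pos: [0.5268, -0.1224, 0.0578]
tool_rot: [-0.001, 0.846, 0.533, -0.001]
wrist_force: [-0.3, 0.8, -0.2]
opening: -0.0003
grip_force: 0.0
```

Call:
send_rows --rows '[[[0.13,0.27,0,0],[0.13,0.27,0,0],[0.13,0.27,0,0],[0.13,0.27,0,0],[0.13,0.27,0,0],[0.13,0.27,0,0],[0.13,0.27,0,0],[0,0,0,0]]]'

```text
time_s: 4.2
ee_pos: [0.5368, -0.1033, 0.0595]
tool_rot: [-0.0, 0.846, 0.533, 0.0]
wrist_force: [0.2, -1.0, -0.0]
opening: -0.0002
grip_force: 0.0
```

Call:
send_rows --rows '[[[0.17,0.36,0,0],[0.17,0.36,0,0],[0.17,0.36,0,0],[0.17,0.36,0,0],[0.17,0.36,0,0],[0.17,0.36,0,0],[0.17,0.36,0,0],[0.17,0.36,0,0]]]'

```text
time_s: 5.0
ee_pos: [0.5504, -0.0747, 0.0595]
tool_rot: [0.0, 0.846, 0.533, 0.0]
wrist_force: [0.1, -0.9, -0.0]
opening: -0.0002
grip_force: 0.4
```

Call:
send_rows --rows '[[[0.17,0.36,0,0],[0.17,0.36,0,0],[0.17,0.36,0,0],[0.17,0.36,0,0],[0.17,0.36,0,0],[0.13,0.27,0,0],[0,0,0,0],[0,0,0,0]]]'

```text
time_s: 5.8
ee_pos: [0.5601, -0.0541, 0.0596]
tool_rot: [0.0, 0.846, 0.533, 0.0]
wrist_force: [-0.4, 0.8, -0.8]
opening: -0.0002
grip_force: 0.0
```

```bash
python3 look.py l2
```

```text
scene 11 post local mm [-18.2  41. ] z 0.081
```

View pics/l2.png

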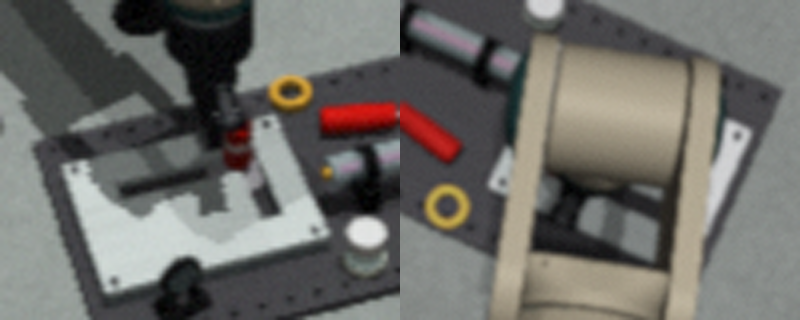

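The post, at (237,150) in the left crop, is near the corner at local y of about 40. I'll push the rest slowly.

Call:
send_rows --rows '[[[0.09,0.18,0,0],[0.09,0.18,0,0],[0.09,0.18,0,0],[0.09,0.18,0,0],[0.09,0.18,0,0],[0,0,0,0],[0,0,0,0],[0,0,0,0]]]'

```text
time_s: 6.7
ee_pos: [0.5646, -0.0452, 0.0595]
tool_rot: [-0.0, 0.846, 0.533, 0.0]
wrist_force: [0.1, 0.1, -0.4]
opening: 0.0001
grip_force: 0.0
```

Call:
send_rows --rows '[[[0.04,0.09,0,0],[0,0,0,0],[0,0,0,0],[0,0,0,0],[0,0,0,0],[0,0,0,0],[0,0,0,0],[0,0,0,0]]]'

```text
time_s: 7.5
ee_pos: [0.5649, -0.0444, 0.0595]
tool_rot: [0.0, 0.846, 0.533, 0.0]
wrist_force: [-0.8, -0.6, -0.1]
opening: -0.0002
grip_force: 0.1
```

Call:
send_rows --rows '[[[0.04,0.09,0,0],[0,0,0,0],[0,0,0,0],[0,0,0,0],[0,0,0,0],[0,0,0,0],[0,0,0,0],[0,0,0,0]]]'

```text
time_s: 8.3
ee_pos: [0.5654, -0.0435, 0.0596]
tool_rot: [0.0, 0.846, 0.533, 0.0]
wrist_force: [-0.9, -2.2, 0.8]
opening: -0.0001
grip_force: 1.2
```

Call:
send_rows --rows '[[[0.04,0.09,0,0],[0,0,0,0],[0,0,0,0],[0,0,0,0],[0,0,0,0],[0,0,0,0],[0,0,0,0],[0,0,0,0]]]'

```text
time_s: 9.1
ee_pos: [0.5658, -0.0429, 0.0597]
tool_rot: [0.0, 0.846, 0.533, -0.0]
wrist_force: [-1.8, -4.7, 1.0]
opening: -0.0001
grip_force: 2.6
```

The wrist force has risen to 5 N, with the finger at local y 27.9, so the post is at the corner stop (y about 52). I'll back off, go round, and turn the tool by -90 degrees.

Call:
send_rows --rows '[[[-0.29,-0.6,0,0],[-0.29,-0.6,0,0],[-0.29,-0.6,0,0],[-0.69,0.33,0,0],[-0.69,0.33,0,0],[-0.69,0.33,0,0],[-0.69,0.33,0,0],[-0.69,0.33,0,0]]]'

```text
time_s: 9.9
ee_pos: [0.5219, -0.0435, 0.0596]
tool_rot: [0.0, 0.846, 0.533, 0.0]
wrist_force: [0.3, -0.3, -0.1]
opening: -0.0001
grip_force: 0.0
```

Call:
send_rows --rows '[[[0,0,0,-0.131],[0,0,0,-0.131],[0,0,0,-0.131],[0,0,0,-0.131],[0,0,0,-0.131],[0,0,0,-0.131],[0,0,0,-0.131],[0,0,0,-0.131]]]'

```text
time_s: 10.7
ee_pos: [0.5222, -0.0437, 0.0596]
tool_rot: [0.0, 0.999, 0.036, 0.0]
wrist_force: [-1.0, 0.2, -0.1]
opening: 0.0001
grip_force: 0.0
```

Call:
send_rows --rows '[[[0,0,0,-0.131],[0,0,0,-0.131],[0,0,0,-0.131],[0,0,0,-0.131],[0.62,1.29,0,0],[0.62,1.29,0,0],[0.62,1.29,0,0],[0,0,0,0]]]'

```text
time_s: 11.5
ee_pos: [0.5419, -0.0032, 0.0595]
tool_rot: [-0.0, 0.976, -0.22, 0.0]
wrist_force: [0.0, -0.9, -0.8]
opening: 0.0003
grip_force: 0.0
```

```bash
python3 look.py l3
```

```text
scene 42 post local mm [-25.7  50.2] z 0.082
```

View pics/l3.png

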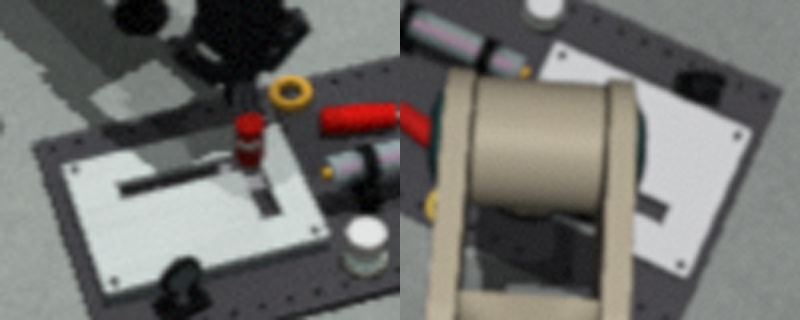

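The post, at (250,140) in the left crop, stands at the corner with the fingers behind it on the -x side. Now I'll push along the short leg.

Call:
send_rows --rows '[[[-0.09,-0.18,0,0],[0.36,-0.17,0,0],[0.36,-0.17,0,0],[0.36,-0.17,0,0],[0.36,-0.17,0,0],[0.36,-0.17,0,0],[0.36,-0.17,0,0],[0.36,-0.17,0,0]]]'

```text
time_s: 12.4
ee_pos: [0.5657, -0.0192, 0.0594]
tool_rot: [0.0, 0.975, -0.222, -0.0]
wrist_force: [-1.1, -0.0, 0.2]
opening: -0.0001
grip_force: 0.5
```

Call:
send_rows --rows '[[[0.36,-0.17,0,0],[0.36,-0.17,0,0],[0.36,-0.17,0,0],[0.36,-0.17,0,0],[0.36,-0.17,0,0],[0.36,-0.17,0,0],[0.36,-0.17,0,0],[0,0,0,0]]]'

```text
time_s: 13.2
ee_pos: [0.5912, -0.0313, 0.0596]
tool_rot: [0.0, 0.975, -0.222, 0.0]
wrist_force: [-0.1, -0.2, 0.3]
opening: -0.0001
grip_force: 0.0
```

Call:
send_rows --rows '[[[0.23,-0.11,0,0],[0.23,-0.11,0,0],[0.23,-0.11,0,0],[0.23,-0.11,0,0],[0.23,-0.11,0,0],[0.23,-0.11,0,0],[0,0,0,0],[0,0,0,0]]]'

```text
time_s: 14.0
ee_pos: [0.6046, -0.0377, 0.0595]
tool_rot: [0.0, 0.975, -0.222, 0.0]
wrist_force: [-0.0, 0.2, 0.2]
opening: -0.0003
grip_force: 0.0
```

Call:
send_rows --rows '[[[0.09,-0.04,0,0],[0,0,0,0],[0,0,0,0],[0.09,-0.04,0,0],[0,0,0,0],[0,0,0,0],[0,0,0,0],[0,0,0,0]]]'

```text
time_s: 14.8
ee_pos: [0.6063, -0.0384, 0.0595]
tool_rot: [0.0, 0.975, -0.222, 0.0]
wrist_force: [-0.7, 0.6, -0.4]
opening: -0.0001
grip_force: 0.2
```

Call:
send_rows --rows '[[[0.09,-0.04,0,0],[0,0,0,0],[0,0,0,0],[0,0,0,0],[0,0,0,0],[0,0,0,0],[0,0,0,0],[0,0,0,0]]]'

```text
time_s: 15.6
ee_pos: [0.6072, -0.0388, 0.0595]
tool_rot: [0.0, 0.975, -0.222, 0.0]
wrist_force: [-0.0, -0.3, 0.5]
opening: 0.0002
grip_force: 0.0
```

Call:
send_rows --rows '[[[0.09,-0.04,0,0],[0,0,0,0],[0,0,0,0],[0,0,0,0],[0.09,-0.04,0,0],[0,0,0,0],[0,0,0,0],[0,0,0,0]]]'

```text
time_s: 16.4
ee_pos: [0.609, -0.0396, 0.0596]
tool_rot: [0.0, 0.975, -0.222, 0.0]
wrist_force: [-0.2, 0.8, -0.0]
opening: 0.0003
grip_force: 0.1
```

Call:
send_rows --rows '[[[0.09,-0.04,0,0],[0,0,0,0],[0,0,0,0],[0,0,0,0],[0,0,0,0],[0,0,0,0],[0,0,0,0],[0,0,0,0]]]'

```text
time_s: 17.2
ee_pos: [0.6098, -0.04, 0.0595]
tool_rot: [0.0, 0.975, -0.222, -0.0]
wrist_force: [-3.1, 0.4, 1.1]
opening: -0.0004
grip_force: 1.4
```

Call:
send_rows --rows '[[[0.09,-0.04,0,0],[0,0,0,0],[0,0,0,0],[0,0,0,0],[0,0,0,0],[0,0,0,0],[0,0,0,0],[0,0,0,0]]]'

```text
time_s: 18.0
ee_pos: [0.6105, -0.0402, 0.0595]
tool_rot: [-0.0, 0.975, -0.222, -0.0]
wrist_force: [-4.8, 1.6, 1.3]
opening: 0.0002
grip_force: 2.5
```

The force is 5 N and holding, so the post is against the closed end. I'll retreat along -x, then lift.

Call:
send_rows --rows '[[[-0.45,0.22,0,0],[-0.45,0.22,0,0],[-0.9,0.43,0,0],[-0.9,0.43,0,0],[0,0,2,0],[0,0,3,0],[0,0,3,0],[0,0,3,0]]]'

```text
time_s: 18.8
ee_pos: [0.5837, -0.0275, 0.1709]
tool_rot: [0.0, 0.975, -0.222, 0.001]
wrist_force: [1.2, 0.7, 0.7]
opening: 0.0004
grip_force: 0.0
```

Call:
send_rows --rows '[[[-3,-3,0,0],[-3,-3,0,0],[-3,-3,0,0],[-3,-3,0,0],[-3,-3,0,0],[-2,-3,0,0],[0,-3,0,0],[0,0,0,0]]]'

```text
time_s: 19.6
ee_pos: [0.413, -0.2402, 0.1699]
tool_rot: [0.001, 0.975, -0.224, 0.001]
wrist_force: [-0.3, 0.7, 0.6]
opening: 0.0005
grip_force: 0.0
```

```bash
python3 look.py l4
```

```text
scene 32 post local mm [35.9 50.1] z 0.082
top 51 post local mm [31.  50.6] z 0.081
```

View pics/l4.png

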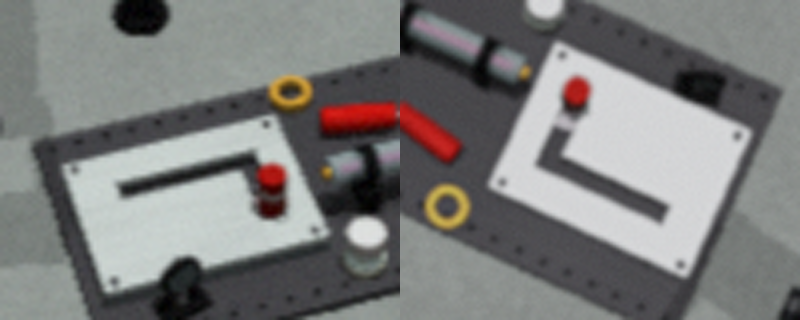

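The post stands at the closed end in both views, at (271,190) in the left crop and (577,95) in the right. Its local position is about (31, 50.5), and nothing else has moved. I'll hand the job in.

```bash
python3 -c "
from cell import ctrl; print(ctrl.close_job())"
```

```text
the job is handed in; nothing more can be done
None
```

The beam stop post was pushed round the corner to the closed end of the short leg, at about (31, 50.5) mm on the board in front of the tube; nothing else was seen to move, the pushing forces I read stayed near 5 N, and the job was handed in at about 20 s.

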